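# Put the washed tiered serving stand back together

### The job

Put the serving stand back together: lower the big blue tier over the brass post until it sits fully home, flat on the dark foot, then lower the small green tier over the same post until it sits fully home on top of the blue tier's hub. Lower them gently rather than letting them drop down the post, leave the foot standing where it is, and do not disturb the mug, the jar or the wooden spoon.

Things in the scene. Friction and masses are not known exactly. Their poses are not given: they have to be found in the camera images.
- foot: Foot of the serving stand: dark steel disc, 150 mm across and 22 mm thick, loose on the counter, heavy (1.5 kg). From its middle rises a brass post, 18 mm in diameter, to 122 mm above the counter; its top 18 mm taper to 8 mm across. Origin: centre of the disc's underside, on the post's axis; z up along the post.
- post_tip (a point): Top end of the brass post, on its axis, 122 mm above the foot's underside.
- big_tier: Big tier: blue round dish, 170 mm across, floor 5 mm thick and flat below, outer rim 16 mm high, about 0.45 kg. Central tubular hub to grip: 40 mm outside diameter, 25 mm through bore, top 70 mm above the underside. Home: underside on the foot's top (22 mm above the counter). Origin: centre of the underside, on the bore's axis; z up.
- big_tier_hub (a point): Centre of the top of the big tier's hub, 70 mm above the dish's underside.
- small_tier: Small tier: green round dish, 120 mm across, floor 5 mm thick and flat below, outer rim 12 mm high, about 0.22 kg. Central tubular hub to grip: 40 mm outside diameter, 25 mm through bore, top 35 mm above the underside. Home: underside on the top of the big tier's hub (then 92 mm above the counter). Origin: centre of the underside, on the bore's axis; z up.
- small_tier_hub (a point): Centre of the top of the small tier's hub, 35 mm above the dish's underside.
- mug: Bystander: white mug, 82 mm across, 92 mm high. Origin: centre of its underside.
- jar: Bystander: amber glass jar with a red cap, 68 mm across, 100 mm high. Origin: centre of its underside.
- spoon: Bystander: wooden spoon, 220 mm long, lying across in front of the robot, on the robot's side of the foot. Origin: on its underside, near the middle; x runs from handle to bowl.
Not all that is in view belongs to the job. Several things have the shape of the small_tier; the one meant has the colours described above.

How it is judged:
On the way, in this order (a step that is already met when the one before it is completed fails the run):
1. the big tier sits fully home on the foot (z of big_tier in the frame of foot between 0.018 and 0.026 m and horizontal distance between big_tier and foot below 0.008 m), for 0.2 s.
2. the small tier sits fully home on the big tier's hub (z of small_tier in the frame of big_tier between 0.066 and 0.074 m and horizontal distance between small_tier and foot below 0.008 m), for 0.2 s.
At the end, for the whole second after the job is handed in: Big tier on the post, underside on the foot; small tier above it, underside on the big tier's hub: each within 4 mm of home height, 8 mm of the post's axis and 3 degrees of level, at rest. The foot stands upright on the counter, within 40 mm of its start (all of step 1 and angle between each of big_tier, small_tier, foot's own z axis and vertical below 0.05 rad and z of small_tier in the frame of foot between 0.088 and 0.096 m and horizontal distance between small_tier and foot below 0.008 m and height (world z) of foot below 0.005 m and distance of foot from where it was at the start of the episode below 0.04 m and linear speed of each of big_tier, small_tier below 0.02 m/s); the robot touches nothing.
It fails at once if a tier drops down the post (falls at more than 0.5 m/s, about 13 mm of free fall, while threaded) ((horizontal distance between big_tier and foot below 0.015 m and z of big_tier in the frame of foot below 0.115 m and linear speed of big_tier above 0.5 m/s) or (horizontal distance between small_tier and foot below 0.015 m and z of small_tier in the frame of foot below 0.115 m and linear speed of small_tier above 0.5 m/s)).
It fails at once if the foot is shoved more than 40 mm from its place (distance of foot from where it was at the start of the episode above 0.04 m).
It fails at once if the mug, the jar or the spoon is moved more than 30 mm (distance of any of mug, jar, spoon from where it was at the start of the episode above 0.03 m).
It also fails if it takes over 67 s, if anything falls off the work surface, if the arm or the gripper's body presses on something with over 40 N, if the wrist force passes 120 N, or if a joint passes its speed limit or range.

### The arm

A 6-joint arm with a two-finger parallel gripper is mounted at the origin on the work surface. World frame = base frame: x ahead of the robot, y to its left, z up, the work surface at z = 0. Lengths are in m, angles in rad, forces in N, time in s.
With the tool pointing down it reaches from about 0.35 to 0.85 m from the base axis. Payload 8.1 kg.
Tool frame: the origin (TCP) lies at the very end of the fingers, on their centre line; the grasp point (between the pads) lies manip.grip_depth behind it (manip.grip_depth is the distance from the TCP to the grasp point, in m); z points along the fingers, y is the direction in which the jaws open and shut (so a half turn about z gives the same grasp; the last joint's range is limited). The gripper opens to 93 mm and grips with 3 to 60 N. Pads are 15 mm wide; open, the fingers measure 128 mm over their backs; the gripper's body (75 mm by 188 mm) begins 65 mm behind the grasp point.
Start: joints at [-1.384, 0.13, 1.488, -0, 1.523, -0.085], TCP at [0.161, -0.578, 0.219] pointing down, gripper open.
Joint ranges: [-2.96, 2.96], [-0.89, 2.26], [0.02, 2.5], [-1.34, 4.48], [0, 2.73], [-2.66, 2.66]. Speed limits (rad/s): [2.39, 2.39, 2.79, 3.14, 3.14, 3.14].

### API

Orientations are given as a rotation vector (axis times angle).
In Python, from workcell import readout, vision, manip gives the robot as it stands.
- The arm moves only by the tool jog_arm, never from a script. Its argument "plan" is a list of rows, each a list of 4 numbers: the shift along the tool's x, y, z in cm, then the turn about the tool's z in units of 6 degrees (1.0 is 6 degrees). In form: [[tx, ty, tz, spin], ...]. A call has 1 to 20 rows; each row is the pose to reach, as a shift and turn from the pose measured when the call began, along the tool's axes at that moment; what a row does not reach only later rows make up. A row lasts 1/8 s, in which the tool goes at most 62.5 mm and 10.7 degrees, less where a joint would pass 70% of its speed; a pose out of reach is approached as far as the arm can. A call with a gripper value outside its range is refused whole. "claw" is the opening in per cent of the stroke, from 0 (shut) to 100 (fully open), set as the call begins (left out, the last holds). The fingers move at their own pace and stop on an object; "newtons" is the grip in N (left out, the last holds). Time passes only in rows, so rows that repeat a pose let the fingers close. It gives the time, the measured TCP pose, the force and the opening at its end, in the units of the state.
- readout.observe(): the state, without advancing time (a new reading comes with each control period).
- vision.read_camera(name): name is "scene" or "top" or "wrist"; returns the picture (400x640x3 uint8, red, green, blue); there is no depth.
- vision.get_calibration(name): a dict with "vfov" (degrees; the focal length in pixels is half the picture's height over the tangent of half this angle, whatever the lens; pixels are square), "cx", "cy" (the principal point, pixels), "R" (3x3) and "t" (3): a world point X has camera coordinates R X + t. Camera axes: x right, y down, z forward; pixel columns grow to the right and rows downward; lengths in m; the calibration is good to about 2 mm. A picture is of the moment at which its call begins: read the wrist's pose just before it. get_calibration takes no time and is no camera call; for the wrist camera it gives the pose at the moment of the call.
- manip.finish_job(): hands the job in, once; it reports no verdict.
The state is a dict: "time": time; "joint_pos": joint angles; "joint_vel": joint speeds; "tau": joint torques, N m; "tcp_pos": TCP position; "tool_rot": TCP orientation; "force": force on the tool from outside, world axes, zero at the start; "wrist_torque": the same for the moment, N m; "width": opening from 0.0 (shut) to 1.0 (fully open).
Only numpy, scipy, OpenCV 4.12 (cv2) and the standard library are available. Lean on these libraries where they do the work, as an engineer would, in place of code of your own. Each camera call takes 0.05 s, during which the arm holds its last target. There are 200 camera calls.

## Working session

There is one attempt and no reset: what is moved stays moved. The work goes in short steps, Python scripts to look and compute and a tool call to move; the robot and the scene stay as the last step left them, time stands still between calls to the robot, and variables do not carry over. Pictures are saved under pics/ and viewed, about 8 in all and at most 12, crops included, and the job is handed in when it is done.

Besides the shell and the picture viewer there is one more tool, called after ">>>" in YAML: its name, and indented under it one key for each argument. jog_arm: Moves the arm, as the interface text tells. Its arguments: {"type":"object","properties":{"plan":{"type":"array","items":{"type":"array","items":{"type":"number"}}},"claw":{"type":"number"},"newtons":{"type":"number"}},"required":["plan"]}

```bash
mkdir -p pics; ls
python3 - <<'E'
from workcell import readout, vision, manip
import cv2
s=readout.observe();print(s['time'],s['tcp_pos'],s['tool_rot'],s['width'],manip.grip_depth)
for n in('scene','top'):
    im=vision.read_camera(n);cv2.imwrite(f'pics/{n}0.png',im[:,:,::-1]);c=vision.get_calibration(n);print(n,c)
E
```

```text
pics
0.0 [ 0.16098585 -0.57739575  0.21757148] [-3.11077216e+00 -4.25371197e-01  1.44360483e-04] 0.9980256475733135 0.0188
scene {'vfov': 55.92951620311959, 'cx': 314.14797907549456, 'cy': 201.07570465969155, 'R': array([[ 0.71054209,  0.70348666,  0.01537723],
       [ 0.55359849, -0.54539408, -0.62934411],
       [-0.43434854,  0.45568829, -0.7769746 ]]), 't': array([-0.39900058, -0.24149709,  1.26885813])}
top {'vfov': 53.634323406792845, 'cx': 316.11852236323216, 'cy': 202.55251356816598, 'R': array([[-0.0091315 , -0.99987308, -0.01305517],
       [-0.99818496,  0.00989172, -0.05940481],
       [ 0.05952641,  0.01248901, -0.9981486 ]]), 't': array([0.03001809, 0.56701689, 1.00443483])}
```

View pics/scene0.png

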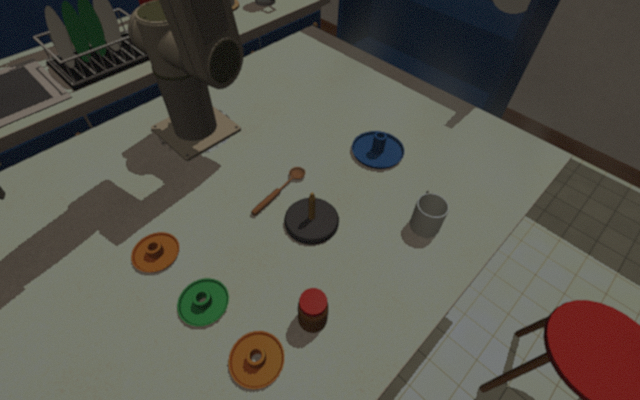

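View pics/top0.png

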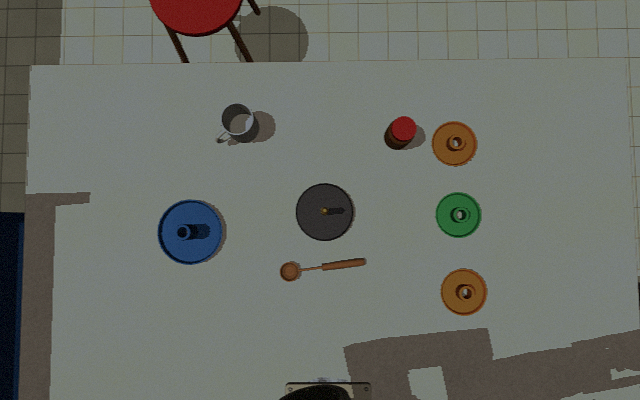

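Top view: foot (325,211) with the post, blue tier (190,232), mug (239,122), jar (402,131), spoon (320,268). Three things have the small-tier shape: orange (455,143), green (458,215) and orange (464,292). Green fits the description. I'll measure and make an enlarged crop.

```bash
cat > h.py <<'E'
from workcell import readout, vision, manip
import cv2, numpy as np
from scipy.spatial.transform import Rotation as Ro
def ray(c,uv,z):
    f=200/np.tan(np.radians(c['vfov']/2)); R=c['R']; o=-R.T@c['t']
    d=R.T@np.array([(uv[0]-c['cx'])/f,(uv[1]-c['cy'])/f,1]); return o+d*(z-o[2])/d[2]
def masks(im):
    h=cv2.cvtColor(im,cv2.COLOR_RGB2HSV)
    return {'blue':cv2.inRange(h,(100,120,40),(125,255,255)),'green':cv2.inRange(h,(45,100,40),(85,255,255))}
def rim(c,m,z,box):
    mm=np.zeros_like(m);x0,y0,x1,y1=box;mm[y0:y1,x0:x1]=m[y0:y1,x0:x1]
    k=max(cv2.findContours(mm,0,1)[0],key=cv2.contourArea)
    P=np.array([ray(c,p[0],z)[:2] for p in cv2.convexHull(k)],np.float32)
    (a,b),r=cv2.minEnclosingCircle(P); e=cv2.fitEllipse(P); return np.r_[a,b,r,e[0],e[1]].round(4)
def move(target,s=None):  # world TCP target -> tool-axis cm
    s=s or readout.observe(); return (Ro.from_rotvec(s['tool_rot']).inv().apply(np.array(target)-s['tcp_pos'])*100).round(2)
E
python3 - <<'E'
from h import *
B={'top':{'blue':(150,190,230,270),'green':(430,185,490,245),'foot':(290,178,360,246)},
'scene':{'blue':(340,120,412,175),'green':(170,270,235,332),'foot':(275,190,350,250)}}
for n in B:
    im=cv2.imread(f'pics/{n}0.png')[:,:,::-1].copy();c=vision.get_calibration(n);m=masks(im)
    g=im.max(2).astype(int); 
    m['foot']=(((g<75))*255).astype(np.uint8)
    for k,z in(('blue',.016),('green',.012),('foot',.022)): print(n,k,rim(c,m[k],z,B[n][k]))
    # brass
    h=cv2.cvtColor(im,cv2.COLOR_RGB2HSV);b=cv2.inRange(h,(10,110,50),(30,255,255));x0,y0,x1,y1=B[n]['foot'];v,u=np.nonzero(b[y0:y1,x0:x1]);print('brass',len(u),u.min()+x0,u.max()+x0,v.min()+y0,v.max()+y0)
    if n=='top':
        a=cv2.resize(im[100:330,290:500],None,fx=3.2,fy=2.5*1.0) if 0 else cv2.resize(im[110:320,280:500],None,fx=2.8,fy=2.8);cv2.imwrite('pics/crop1.png',a[:,:,::-1])
    for nm,uv,z in(('jar',(403,128),.1),('mug',(236,110),.092)):
        if n=='top':print(nm,ray(c,uv,z))
E
```

```text
top blue [0.4954 0.3527 0.0839 0.4954 0.3528 0.1661 0.1669]
top green [ 0.5331 -0.3404  0.059   0.5331 -0.3407  0.1157  0.1173]
top foot [0.5435 0.0035 0.0748 0.5437 0.0035 0.1482 0.1492]
brass 31 321 326 208 214
jar [ 0.7388928  -0.18586023  0.1       ]
mug [0.79025229 0.21650853 0.092     ]
scene blue [0.4975 0.3491 0.0824 0.4978 0.3494 0.1571 0.1644]
scene green [ 0.534  -0.3396  0.0579  0.5343 -0.3395  0.114   0.1148]
scene foot [ 0.5461 -0.001   0.0839  0.5502 -0.0013  0.1452  0.1645]
brass 86 275 314 190 217
```

View pics/crop1.png

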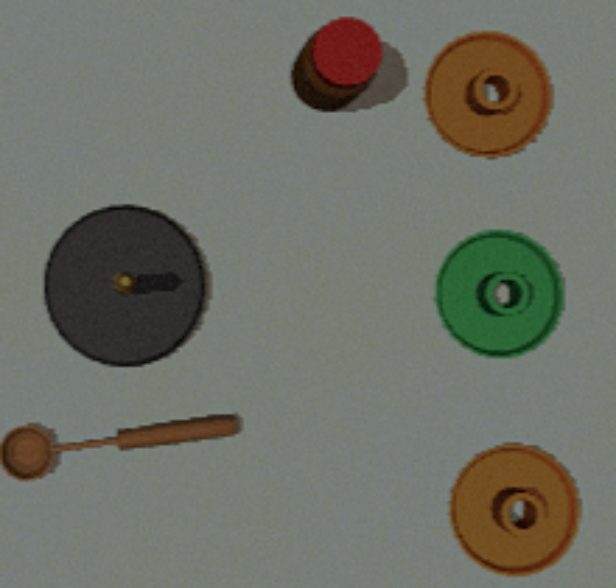

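The crop confirms the green tier at crop (500,293); the other two are orange. Now I'll work out the approach to the blue hub.

Run:
```python
from h import *
s=readout.observe();print(Ro.from_rotvec(s['tool_rot']).as_matrix().round(3))
for p in((.40,-.35,.25),(.50,0,.25),(.496,.352,.22)):print(move(p))
```

```text
[[ 0.963  0.268 -0.   ]
 [ 0.268 -0.963  0.002]
 [ 0.    -0.002 -1.   ]]
[ 29.13 -15.5   -3.2 ]
[ 48.16 -46.53  -3.15]
[ 57.22 -80.54  -0.09]
```

>>> jog_arm:
  plan:
    - [6,-3,-2,0]
    - [12,-6,-3,0]
    - [18,-9.5,-3,0]
    - [24,-12.5,-3,0]
    - [29,-15.5,-3,0]
    - [33,-21,-3,0]
    - [36,-26,-3,0]
    - [39,-31,-3,0]
    - [42,-36,-3,0]
    - [45,-41,-3,0]
    - [48,-46.5,-3,0]
    - [49.5,-52,-3,0]
    - [51,-57.5,-3,0]
    - [52.5,-63,-2,0]
    - [54,-68.5,-1,0]
    - [55.5,-74,0,0]
    - [57.2,-80.5,0,0]
    - [57.2,-80.5,0,0]
    - [57.2,-80.5,0,0]
    - [57.2,-80.5,0,0]
  claw: 100

```text
time: 2.6
tcp_pos: [0.4962, 0.3502, 0.2191]
tool_rot: [-3.112, -0.423, 0.0]
force: [-1.1, 0.1, -0.2]
width: 0.997
```

Run:
```python
from h import *
s=readout.observe();c=vision.get_calibration('wrist');im=vision.read_camera('wrist');cv2.imwrite('pics/w1.png',im[:,:,::-1])
print(s['time'],s['tcp_pos'],s['joint_pos'],s['joint_vel']);print(rim(c,masks(im)['blue'],.016,(0,0,640,400)),c)
```

```text
2.6 [0.4962082  0.35019464 0.2191027 ] [5.29431812e-01 1.49528747e-01 1.46643064e+00 1.17872071e-03
 1.52537491e+00 1.82974885e+00] [-0.00861347 -0.00910876  0.00152871  0.00038449  0.00080396  0.00188121]
[0.4947 0.3541 0.0836 0.4947 0.354  0.1661 0.1668] {'vfov': 65.21389070076698, 'cx': 319.4506130586182, 'cy': 196.8783339011834, 'R': array([[ 0.26739425, -0.96358581, -0.00164436],
       [-0.93493586, -0.2598562 ,  0.24159821],
       [-0.23322791, -0.0630646 , -0.97037498]]), 't': array([0.20528044, 0.52629392, 0.52784282])}
```

View pics/w1.png

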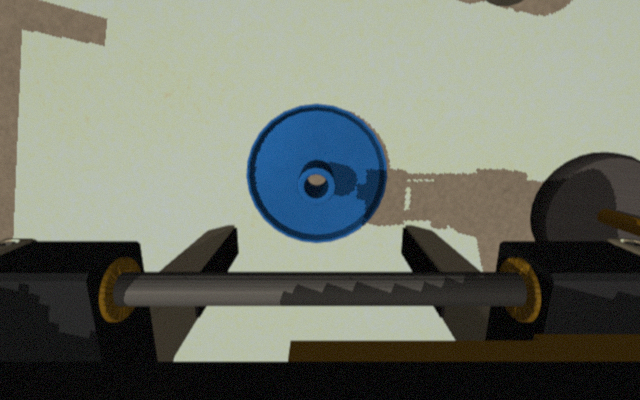

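The wrist view shows the blue tier whole at (317,172), with its hub at (316,182), midway between the fingers. It agrees with the top view to within about 2 mm. Descending to TCP z≈0.028.

```bash
python3 -c "
from h import *
print(move((.495,.3535,.028)))"
```

```text
[-0.05 -0.33 19.13]
```

>>> jog_arm:
  plan:
    - [0,-0.3,2,0]
    - [0,-0.3,5,0]
    - [0,-0.3,8,0]
    - [0,-0.3,11,0]
    - [0,-0.3,13.5,0]
    - [0,-0.3,15.5,0]
    - [0,-0.3,17,0]
    - [0,-0.3,18.2,0]
    - [0,-0.3,19,0]
    - [0,-0.3,19.1,0]
    - [0,-0.3,19.1,0]

```text
time: 4.03
tcp_pos: [0.4959, 0.3536, 0.0289]
tool_rot: [-3.111, -0.423, -0.002]
force: [0.1, 0.4, 0.5]
width: 1.001
```

>>> jog_arm:
  plan:
    - [0,0,0,0]
    - [0,0,0,0]
    - [0,0,0,0]
    - [0,0,0,0]
    - [0,0,0,0]
    - [0,0,0,0]
    - [0,0,0,0]
    - [0,0,0,0]
    - [0,0,0,0]
    - [0,0,0,0]
  claw: 0
  newtons: 30

```text
time: 5.28
tcp_pos: [0.4959, 0.3536, 0.0288]
tool_rot: [-3.111, -0.423, -0.001]
force: [-0.1, 0.7, -0.6]
width: 0.426
```

Gripped at 39.6 mm, as expected for the 40 mm hub. I'll lift it and move toward a stand-off 15 cm short of the foot.

>>> jog_arm:
  plan:
    - [0,0,-1,0]
    - [0,0,-2.5,0]
    - [0,0,-4.5,0]
    - [0,0,-6.5,0]
    - [0,0,-8.5,0]
    - [0,0,-10.5,0]
    - [0,0,-12.5,0]
    - [0,0,-14,0]
    - [0,0,-15,0]
    - [0,0,-15,0]
    - [0,0,-15,0]

```text
time: 6.65
tcp_pos: [0.4953, 0.3531, 0.1779]
tool_rot: [-3.112, -0.423, 0.001]
force: [0.3, 0.1, -5.9]
width: 0.426
```

Run:
```python
from h import *
s=readout.observe();print(s['tcp_pos'],s['force'],s['width'],move((.525,.15,.179)),move((.5437,.0035,.179)))
c=vision.get_calibration('wrist');im=vision.read_camera('wrist');cv2.imwrite('pics/w2.png',im[:,:,::-1])
print(rim(c,masks(im)['blue'],s['tcp_pos'][2]-.0288+.016,(0,0,640,400)))
```

```text
[0.4953376  0.35307483 0.17789403] [ 0.31507624  0.13072207 -5.86756017] 0.42558603589460176 [-2.56 20.36 -0.14] [-4.67 34.98 -0.16]
[0.4945 0.353  0.0838 0.5172 0.3599 0.1142 0.1651]
```

>>> jog_arm:
  plan:
    - [-0.3,2,0,0]
    - [-0.8,6,0,0]
    - [-1.4,11,0,0]
    - [-1.9,15,0,0]
    - [-2.3,18,0,0]
    - [-2.5,19.5,0,0]
    - [-2.6,20.4,0,0]
    - [-2.6,20.4,0,0]
    - [-2.6,20.4,0,0]
    - [-2.6,20.4,0,0]

```text
time: 7.95
tcp_pos: [0.5245, 0.1503, 0.1774]
tool_rot: [-3.111, -0.425, 0.001]
force: [0.7, -0.6, -5.6]
width: 0.423
```

Run:
```python
from h import *
s=readout.observe();print(s['tcp_pos'])
c=vision.get_calibration('wrist');im=vision.read_camera('wrist');cv2.imwrite('pics/w3.png',im[:,:,::-1]);np.save('w3.npy',c)
print(rim(c,masks(im)['blue'],s['tcp_pos'][2]-.0288+.016,(0,0,640,400)))
for n,x0,y0,x1,y1 in(('top',310,200,340,222),('scene',298,188,326,226)):
    a=cv2.imread(f'pics/{n}0.png')[:,:,::-1].copy();h=cv2.cvtColor(a,cv2.COLOR_RGB2HSV);b=cv2.inRange(h,(10,110,50),(30,255,255));v,u=np.nonzero(b[y0:y1,x0:x1]);u+=x0;v+=y0
    c=vision.get_calibration(n)
    print(n,u.min(),u.max(),v.min(),v.max(),[(r,u[v==r].min(),u[v==r].max()) for r in np.unique(v)])
    uv=(u.mean(),v.mean()) if n=='top' else (u[v<=v.min()+1].mean(),v.min())
    print(uv,ray(c,uv,.122))
```

```text
[0.52448103 0.15030959 0.177429  ]
[0.5236 0.1499 0.0841 0.5452 0.157  0.1168 0.1643]
top 321 326 208 214 [(np.int64(208), np.int64(322), np.int64(324)), (np.int64(209), np.int64(321), np.int64(326)), (np.int64(210), np.int64(321), np.int64(326)), (np.int64(211), np.int64(321), np.int64(326)), (np.int64(212), np.int64(321), np.int64(325)), (np.int64(213), np.int64(322), np.int64(325)), (np.int64(214), np.int64(325), np.int64(325))]
(np.float64(323.4193548387097), np.float64(210.6451612903226)) [0.54210236 0.00659098 0.122     ]
scene 309 314 193 217 [(np.int64(193), np.int64(311), np.int64(312)), (np.int64(194), np.int64(311), np.int64(312)), (np.int64(195), np.int64(311), np.int64(313)), (np.int64(196), np.int64(310), np.int64(313)), (np.int64(197), np.int64(310), np.int64(313)), (np.int64(198), np.int64(309), np.int64(314)), (np.int64(199), np.int64(309), np.int64(314)), (np.int64(200), np.int64(309), np.int64(313)), (np.int64(201), np.int64(309), np.int64(312)), (np.int64(202), np.int64(310), np.int64(310)), (np.int64(203), np.int64(309), np.int64(311)), (np.int64(204), np.int64(310), np.int64(312)), (np.int64(205), np.int64(309), np.int64(310)), (np.int64(206), np.int64(310), np.int64(311)), (np.int64(207), np.int64(311), np.int64(311)), (np.int64(208), np.int64(309), np.int64(309)), (np.int64(209), np.int64(309), np.int64(309)), (np.int64(210), np.int64(310), np.int64(311)), (np.int64(211), np.int64(309), np.int64(310)), (np.int64(212), np.int64(310), np.int64(312)), (np.int64(213), np.int64(309), np.int64(310)), (np.int64(214), np.int64(309), np.int64(310)), (np.int64(215), np.int64(310), np.int64(312)), (np.int64(216), np.int64(310), np.int64(310)), (np.int64(217), np.int64(310), np.int64(310))]
(np.float64(311.5), np.int64(193)) [0.54404212 0.00561474 0.122     ]
```

View pics/w3.png

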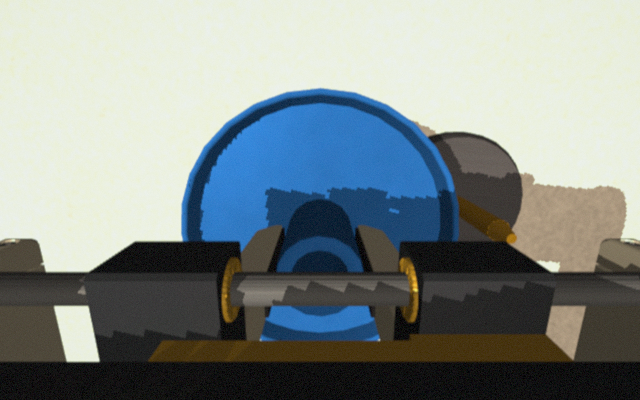

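Wrist view: the held blue tier fills the middle, its outline is level and centred at about (320,200), and the post tip is at (512,239). I'll use it as a third ray for the tip.

Run:
```python
from h import *
c=np.load('w3.npy',allow_pickle=True).item()
a=cv2.imread('pics/w3.png')[:,:,::-1].copy();h=cv2.cvtColor(a,cv2.COLOR_RGB2HSV);b=cv2.inRange(h,(10,110,50),(30,255,255))
v,u=np.nonzero(b[228:250,500:525]);u+=500;v+=228;print(u.max(),[(x,v[u==x].min(),v[u==x].max()) for x in np.unique(u)])
for p in((512,238.5),(513,239)):print(ray(c,p,.122))
for p in((.543,.005,.177),):print(move(p))
```

```text
516 [(np.int64(500), np.int64(228), np.int64(240)), (np.int64(501), np.int64(228), np.int64(240)), (np.int64(502), np.int64(228), np.int64(240)), (np.int64(503), np.int64(228), np.int64(240)), (np.int64(504), np.int64(228), np.int64(241)), (np.int64(505), np.int64(228), np.int64(241)), (np.int64(506), np.int64(228), np.int64(242)), (np.int64(507), np.int64(228), np.int64(243)), (np.int64(508), np.int64(228), np.int64(243)), (np.int64(509), np.int64(228), np.int64(243)), (np.int64(510), np.int64(228), np.int64(243)), (np.int64(511), np.int64(229), np.int64(243)), (np.int64(512), np.int64(231), np.int64(243)), (np.int64(513), np.int64(233), np.int64(242)), (np.int64(514), np.int64(233), np.int64(242)), (np.int64(515), np.int64(235), np.int64(241)), (np.int64(516), np.int64(236), np.int64(240))]
[0.54305354 0.00487891 0.122     ]
[0.54288474 0.00398676 0.122     ]
[-2.1  14.48  0.02]
```

>>> jog_arm:
  plan:
    - [-0.2,1.5,0,0]
    - [-0.6,4.5,0,0]
    - [-1.1,8,0,0]
    - [-1.5,11,0,0]
    - [-1.8,13,0,0]
    - [-2,14.2,0,0]
    - [-2.05,14.5,0,0]
    - [-2.05,14.5,0,0]
    - [-2.05,14.5,0,0]
    - [-2.05,14.5,0,0]

```text
time: 9.25
tcp_pos: [0.5435, 0.0056, 0.1772]
tool_rot: [-3.111, -0.426, 0.001]
force: [0.2, 0.1, -5.8]
width: 0.424
```

Run:
```python
from h import *
s=readout.observe();print(s['tcp_pos'],s['force'],move((.5438,.005,.0288+.022)))
cs=[]
for n,q in(('scene',(280,130,350,220)),('wrist',(150,60,500,300))):
    c=vision.get_calibration(n);im=vision.read_camera(n);x0,y0,x1,y1=q
    print(n,rim(c,masks(im)['blue'],s['tcp_pos'][2]-.0288+.016,(0,0,640,400)))
    cs.append(cv2.resize(im if n=='wrist' else im[90:290,190:510],(500,312))[:,:,::-1])
cv2.imwrite('pics/a4.png',np.vstack(cs)[:600])
```

```text
[0.54352094 0.00563436 0.17721147] [ 0.18380606  0.11315252 -5.82259726] [ 0.02  0.09 12.64]
scene [-0.7714 -0.244   0.2349 -0.8195 -0.1637  0.2483  0.6286]
wrist [0.5424 0.0055 0.0839 0.5627 0.0113 0.1206 0.165 ]
```

View pics/a4.png

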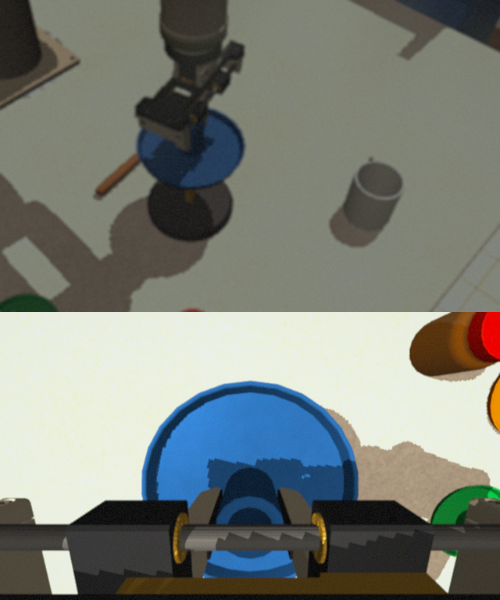

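The blue tier sits level directly over the foot, and the post shows just under it at about (190,195) in the upper panel. I'll lower over the tip, then check the force.

>>> jog_arm:
  plan:
    - [0,0.05,0.5,0]
    - [0,0.05,1,0]
    - [0,0.05,1.5,0]
    - [0,0.05,2,0]
    - [0,0.05,2.5,0]
    - [0,0.05,3,0]
    - [0,0.05,3.5,0]
    - [0,0.05,4,0]
    - [0,0.05,4.5,0]
    - [0,0.05,5,0]
    - [0,0.05,5,0]

```text
time: 10.72
tcp_pos: [0.5432, 0.0051, 0.1266]
tool_rot: [-3.111, -0.426, 0.003]
force: [0.4, 0.2, -6.1]
width: 0.425
```

No contact force, so it is threaded. Continuing down.

>>> jog_arm:
  plan:
    - [0,0,0.6,0]
    - [0,0,1.2,0]
    - [0,0,1.8,0]
    - [0,0,2.4,0]
    - [0,0,3,0]
    - [0,0,3.6,0]
    - [0,0,4.2,0]
    - [0,0,4.8,0]
    - [0,0,5.4,0]
    - [0,0,6,0]
    - [0,0,6.5,0]
    - [0,0,6.9,0]
    - [0,0,7.2,0]
    - [0,0,7.3,0]
    - [0,0,7.3,0]

```text
time: 12.6
tcp_pos: [0.5431, 0.0052, 0.0536]
tool_rot: [-3.111, -0.426, 0.003]
force: [0.4, -0.1, -6.2]
width: 0.428
```

>>> jog_arm:
  plan:
    - [0,0,0.1,0]
    - [0,0,0.2,0]
    - [0,0,0.3,0]
    - [0,0,0.35,0]
    - [0,0,0.35,0]

```text
time: 13.22
tcp_pos: [0.5431, 0.0052, 0.0508]
tool_rot: [-3.111, -0.426, 0.003]
force: [-5.5, 0.1, 2.6]
width: 0.428
```

Contact at the expected height (TCP 0.0508). Releasing, then moving up.

>>> jog_arm:
  plan:
    - [0,0,0,0]
    - [0,0,0,0]
    - [0,0,0,0]
    - [0,0,0,0]
    - [0,0,0,0]
    - [0,0,0,0]
  claw: 90

```text
time: 13.98
tcp_pos: [0.5431, 0.0052, 0.0508]
tool_rot: [-3.111, -0.426, 0.003]
force: [0.2, 0.1, 0.0]
width: 0.896
```

>>> jog_arm:
  plan:
    - [0,0,-1,0]
    - [0,0,-3,0]
    - [0,0,-6,0]
    - [0,0,-9,0]
    - [0,0,-12,0]
    - [0,0,-15,0]
    - [0,0,-17,0]
    - [0,0,-17,0]
    - [0,0,-17,0]

```text
time: 15.1
tcp_pos: [0.5429, 0.005, 0.2195]
tool_rot: [-3.111, -0.426, 0.005]
force: [0.5, -0.2, 0.4]
width: 0.899
```

Run:
```python
from h import *
s=readout.observe();print(s['time'],s['tcp_pos'],s['width'],move((.5335,-.340,.19)))
c=vision.get_calibration('wrist');im=vision.read_camera('wrist');cv2.imwrite('pics/w5.png',im[:,:,::-1])
print(rim(c,masks(im)['blue'],.038,(0,0,640,400)))
```

```text
15.1 [0.5428963  0.00498437 0.21953246] 0.8993627048879704 [-10.16  32.98   2.91]
[0.5421 0.0051 0.0837 0.5421 0.0051 0.1662 0.1667]
```

View pics/w5.png

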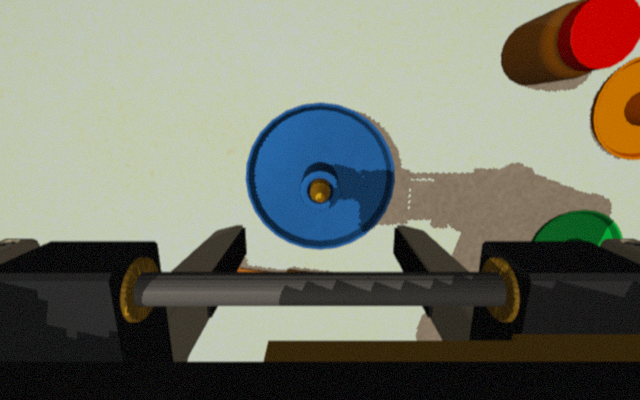

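The blue tier is home: brass tip visible through the hub at (320,190), outline round at the right radius for home height, and level. Next, the green tier.

>>> jog_arm:
  plan:
    - [-1,3,0,0]
    - [-2.5,8,0,0]
    - [-4.3,14,0,0]
    - [-6,20,0,0]
    - [-7.8,25.5,0,0]
    - [-9.2,30,0,0]
    - [-10,32.4,0,0]
    - [-10.2,33,0,0]
    - [-10.2,33,0,0]
    - [-10.2,33,0,0]
    - [-10.2,33,0,0]
  claw: 62

```text
time: 16.52
tcp_pos: [0.5335, -0.339, 0.2189]
tool_rot: [-3.11, -0.428, 0.006]
force: [-0.2, 0.8, 0.1]
width: 0.621
```

Run:
```python
from h import *
c=np.load('w3.npy',allow_pickle=True).item()
s=readout.observe();print(s['time'],s['tcp_pos'],s['width'],s['joint_pos'])
c=vision.get_calibration('wrist');im=vision.read_camera('wrist');cv2.imwrite('pics/w6.png',im[:,:,::-1])
r=rim(c,masks(im)['green'],.012,(0,0,640,400));print(r,move((r[0],r[1],.011)))
```

```text
16.525 [ 0.53350351 -0.3390336   0.21893914] 0.620615628114826 [-6.46341652e-01  2.20970587e-01  1.38646989e+00 -1.41758483e-03
  1.53835997e+00  6.50981977e-01]
[ 0.5328 -0.34    0.0593  0.5328 -0.3399  0.1175  0.118 ] [-0.    0.1  20.79]
```

View pics/w6.png

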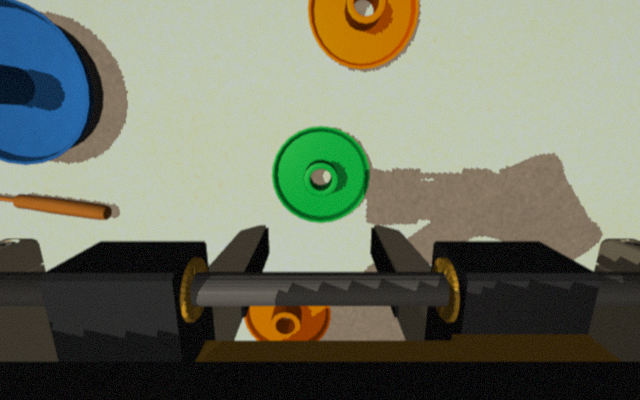

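The green tier is at (321,175), centred between the fingers, with the oranges above and below it. Descending.

>>> jog_arm:
  plan:
    - [0,0.1,2,0]
    - [0,0.1,5,0]
    - [0,0.1,8,0]
    - [0,0.1,11,0]
    - [0,0.1,14,0]
    - [0,0.1,16.5,0]
    - [0,0.1,18.3,0]
    - [0,0.1,19.5,0]
    - [0,0.1,20.3,0]
    - [0,0.1,20.8,0]
    - [0,0.1,20.8,0]
    - [0,0.1,20.8,0]

```text
time: 18.08
tcp_pos: [0.5333, -0.3403, 0.0117]
tool_rot: [-3.111, -0.428, 0.005]
force: [-0.4, 0.3, 0.2]
width: 0.619
```

>>> jog_arm:
  plan:
    - [0,0,0,0]
    - [0,0,0,0]
    - [0,0,0,0]
    - [0,0,0,0]
    - [0,0,0,0]
    - [0,0,0,0]
    - [0,0,0,0]
  claw: 0
  newtons: 25

```text
time: 18.95
tcp_pos: [0.5335, -0.3404, 0.0121]
tool_rot: [-3.112, -0.428, 0.004]
force: [-1.5, 1.3, 5.9]
width: 0.429
```

>>> jog_arm:
  plan:
    - [0,0,-1,0]
    - [0,0,-3,0]
    - [0,0,-5.5,0]
    - [0,0,-8,0]
    - [0,0,-10.5,0]
    - [0,0,-13,0]
    - [0,0,-15,0]
    - [0,0,-16,0]
    - [0,0,-16,0]
    - [0,0,-16,0]
    - [0,0,-16,0]

```text
time: 20.32
tcp_pos: [0.5334, -0.34, 0.1707]
tool_rot: [-3.11, -0.428, 0.007]
force: [0.5, -0.2, -2.0]
width: 0.429
```

Run:
```python
from h import *
s=readout.observe();print(s['tcp_pos'],s['force'],s['width'],move((.5438,.0052,s['tcp_pos'][2])))
c=vision.get_calibration('wrist');im=vision.read_camera('wrist');cv2.imwrite('pics/w7.png',im[:,:,::-1])
print(rim(c,masks(im)['green'],s['tcp_pos'][2]-.011+.012,(0,0,640,400)))
```

```text
[ 0.53337967 -0.34001127  0.17070841] [ 0.52858465 -0.15884022 -1.9564386 ] 0.42877379990080106 [ 10.32 -32.96   0.06]
[ 0.5344 -0.3392  0.0589  0.5483 -0.3355  0.083   0.1123]
```

>>> jog_arm:
  plan:
    - [0.5,-1.5,0,0]
    - [1.6,-5,0,0]
    - [3.4,-11,0,0]
    - [5.3,-17,0,0]
    - [7,-22.5,0,0]
    - [8.6,-27.5,0,0]
    - [9.7,-31,0,0]
    - [10.2,-32.6,0,0]
    - [10.3,-33,0,0]
    - [10.3,-33,0,0]
    - [10.3,-33,0,0]
    - [10.3,-33,0,0]

```text
time: 21.88
tcp_pos: [0.5436, 0.0045, 0.1714]
tool_rot: [-3.111, -0.426, 0.007]
force: [0.1, 0.2, -2.9]
width: 0.428
```

Run:
```python
from h import *
s=readout.observe();print(s['tcp_pos'],s['force'])
c5=vision.get_calibration('wrist')
w=cv2.imread('pics/w5.png')[:,:,::-1].copy()
c=vision.get_calibration('wrist');im=vision.read_camera('wrist');print(rim(c,masks(im)['green'],s['tcp_pos'][2],(0,0,640,400)))
# w5: same orientation, shift camera by tcp difference
d=np.array([.5429,.00498,.2195])-s['tcp_pos'];c5['t']=c5['t']-c5['R']@d
h=cv2.cvtColor(w,cv2.COLOR_RGB2HSV);b=cv2.inRange(h,(10,110,50),(30,255,255));v,u=np.nonzero(b[170:210,300:340]);print(u.mean()+300,v.mean()+170,v.min()+170,v.max()+170,ray(c5,(u.mean()+300,v.mean()+170),.118))
sc=vision.read_camera('scene')
cv2.imwrite('pics/a8.png',np.vstack([cv2.resize(im[100:300,150:470],(480,300)),cv2.resize(sc[130:255,210:410],(480,300),interpolation=2)])[:,:,::-1])
```

```text
[0.54361524 0.00448321 0.17135264] [ 0.13194298  0.17723208 -2.89943186]
[0.5439 0.0048 0.0589 0.5583 0.009  0.0836 0.113 ]
319.3485254691689 190.34584450402144 179 201 [0.5478406  0.00693996 0.118     ]
```

View pics/a8.png

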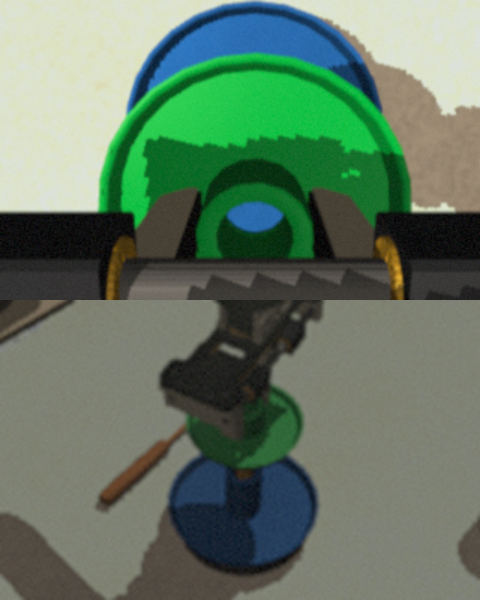

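The green tier is held level, its bore clear and the blue dish visible through it. In the lower panel it sits directly over the post at about (243,470). Lowering slowly.

>>> jog_arm:
  plan:
    - [0,-0.05,0.5,0]
    - [0,-0.05,1,0]
    - [0,-0.05,1.5,0]
    - [0,-0.05,2,0]
    - [0,-0.05,2.5,0]
    - [0,-0.05,3,0]
    - [0,-0.05,3.5,0]
    - [0,-0.05,3.9,0]
    - [0,-0.05,4.3,0]
    - [0,-0.05,4.7,0]
    - [0,-0.05,4.7,0]

```text
time: 23.35
tcp_pos: [0.543, 0.0054, 0.1239]
tool_rot: [-3.11, -0.426, 0.008]
force: [0.3, 0.3, -2.9]
width: 0.429
```

>>> jog_arm:
  plan:
    - [0,0,0.3,0]
    - [0,0,0.6,0]
    - [0,0,0.9,0]
    - [0,0,1.2,0]
    - [0,0,1.5,0]
    - [0,0,1.7,0]
    - [0,0,1.7,0]

```text
time: 24.22
tcp_pos: [0.5427, 0.0054, 0.1067]
tool_rot: [-3.11, -0.426, 0.008]
force: [-0.6, -0.4, -1.8]
width: 0.427
```

>>> jog_arm:
  plan:
    - [0,0,0.1,0]
    - [0,0,0.2,0]
    - [0,0,0.25,0]
    - [0,0,0.25,0]

```text
time: 24.72
tcp_pos: [0.5428, 0.0054, 0.1042]
tool_rot: [-3.11, -0.426, 0.008]
force: [-0.9, 0.3, -2.9]
width: 0.433
```

>>> jog_arm:
  plan:
    - [0,0,0.05,0]
    - [0,0,0.1,0]
    - [0,0,0.1,0]

```text
time: 25.1
tcp_pos: [0.5428, 0.0054, 0.1041]
tool_rot: [-3.11, -0.426, 0.008]
force: [-4.0, 0.7, 6.0]
width: 0.429
```

Firm contact at the home height. Releasing and backing off.

>>> jog_arm:
  plan:
    - [0,0,0,0]
    - [0,0,0,0]
    - [0,0,0,0]
    - [0,0,0,0]
    - [0,0,0,0]
  claw: 62

```text
time: 25.72
tcp_pos: [0.5428, 0.0054, 0.104]
tool_rot: [-3.11, -0.426, 0.008]
force: [-0.2, 0.4, -0.5]
width: 0.62
```

>>> jog_arm:
  plan:
    - [0,0,-1,0]
    - [0,0,-3,0]
    - [0,0,-6,0]
    - [0,0,-9,0]
    - [0,0,-12,0]
    - [0,0,-14,0]
    - [0,0,-14,0]
    - [0,0,-14,0]

```text
time: 26.72
tcp_pos: [0.5431, 0.0052, 0.243]
tool_rot: [-3.11, -0.426, 0.01]
force: [0.2, 1.1, -0.5]
width: 0.62
```

Run:
```python
from h import *
s=readout.observe();print(s['time'],s['tcp_pos'],s['force'])
c=vision.get_calibration('wrist');im=vision.read_camera('wrist')
m=masks(im);print(rim(c,m['green'],.104,(0,0,640,400)),rim(c,m['blue']|m['green'],.038,(0,0,640,400)))
sc=vision.read_camera('scene')
cv2.imwrite('pics/a9.png',np.vstack([cv2.resize(im[60:260,150:470],(480,300)),cv2.resize(sc[130:255,210:410],(480,300),interpolation=2)])[:,:,::-1])
```

```text
26.725 [0.54307771 0.00521813 0.24297315] [ 0.23026092  1.09724277 -0.46590769]
[0.5419 0.0056 0.06   0.5423 0.0055 0.1176 0.1193] [0.5407 0.0044 0.0847 0.5413 0.005  0.1658 0.1683]
```

View pics/a9.png

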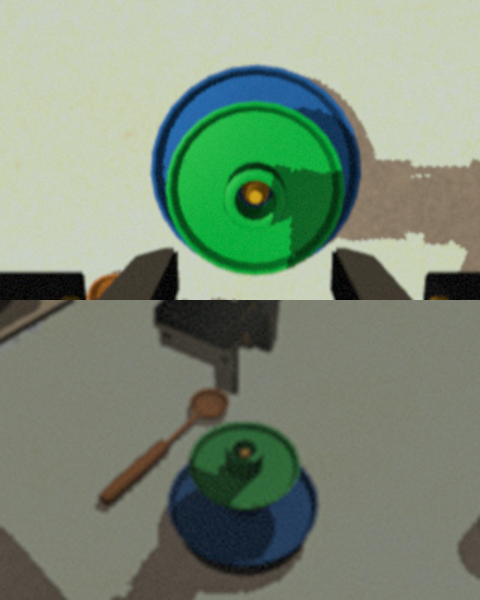

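Both tiers are on the post and level, with the brass tip inside the green hub at (255,195). The green rim fits a circle of radius 60 mm at home height, and the gripper is clear. Handing in.

```bash
python3 -c "
from workcell import manip; print(manip.finish_job())"
```

```text
the job is handed in; nothing more can be done
None
```

The serving stand is back together. I lowered the blue tier over the post onto the foot, then the green tier onto the blue hub, and handed the job in at about 27 s of the 67 s allowed. The hand-in reports no verdict.

- **Seating:** Each tier stopped with a light contact force at the height expected for home (TCP 0.0508 m for blue, 0.1041 m for green). Side forces were near zero on the way down.
- **Final images:** The rims are round and level. Their centres are at about (0.542, 0.006) for green and (0.541, 0.005) for blue. The measured post axis is at (0.543, 0.005), so both are 1–2 mm off, well inside the 8 mm limit.
- **Bystanders and foot:** The spoon looks unmoved in the last picture. I did not re-measure the mug, the jar or the foot at the end, but the arm passed well above the mug and jar, and the rim centres show the foot still in place.
- **Disagreements:**
    - A rough wrist-camera estimate of the post was about 5 mm off in x, because it averaged in the side of the post; a correction worked out by hand brought it back into line.
    - A scene-camera fit of the blue tier while it was held was invalid, because the mask also caught the blue background, and I ignored it.
    - A brief 6 N upward force showed while closing on the green hub; the tier still lifted level.

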